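# Pin the travel case shut

### The job

Take the C-shaped steel locking pin by its upright tab and press the travel case's sprung lid down with it. Then feel for the steel staple that comes up through the lid's slot and swing the pin's curved end through the staple, well out beyond it, so that the pin alone keeps the lid closed when you let go. Leave the mirror, the cup and the hair-tie bin where they are.

Things in the scene. Friction and masses are not known exactly. Their poses are not given: they have to be found in the camera images.
- case: Base of the grey plastic travel case, 170 (x) x 240 (y) x 70 mm high, fixed to the vanity. Origin: centre of its underside; x points from its front (nearest the robot) to the hinge at its back, y along its width, z up. The hinge axis lies at x = +85 mm, z = 70 mm, along y.
- ledge_mid (a point): Middle of a ledge in the case (case x -45, y 0, z 60 mm); case axes. A rigid steel staple (upright inverted U, the eye for the pin) stands on it: exactly on this line in x, but anywhere from -22 to +22 mm along y, different each time and NOT reported: find it by touch, e.g. sliding the pin sideways along the lid against a post, or by looking.
- lid_slot (a point): Centre of the lid's slot (12 x 70 mm, long along y), on its top face, 130 mm from the hinge axis, 40 mm from the front edge. Lid axes: x to the hinge, z out of the top. The staple comes up through it: posts 4 mm wide in y, 13 mm clear between, 5 mm deep in x. Lid closed: opening 11 mm high above the lid's top, bar 5 mm thick over it. The pin goes through along x, either way.
- lid (a joint): Angle (rad) of the flat grey lid, 170 x 240 x 8 mm, top face 78 mm above the vanity when closed. 0 = closed (hard stop), grows as it opens, 1.3 = fully open. A spring in the hinge lifts it: left free it rises to about 0.95; about 5 N at the slot holds it closed. Pinned, it may ride up about 0.03 until the pin bears on the staple.
- pin_tab (a point): Middle of the pin's upright grey tab where it is grasped, 40 mm above the pin's underside. Tab 8 mm thick (pin x), 24 mm wide (pin y), top 59 mm above the underside. The loose pin (about 50 g) lies flat on the vanity left or right of the case. Axes are the pin's, z up; the centre of its C lies 28 mm from the tab along +x.
- pin_c (a point): Centre of the pin's C, 3.5 mm above its underside; pin axes. The C is 7 mm round steel wire, centre-line radius 28 mm. About this centre the wire runs from the free tip at 0 deg (+x) clockwise seen from above, past -90 deg (-y) and the tab (180 deg), to a tail at 135 deg; the gap is 0 to +135 deg. Turning the pin counter-clockwise from above drives the tip forward along its arc.
- pin_tip (a point): Free tip of the pin, the centre of its round end, 3.5 mm above the underside, 28 mm from the C's centre along the pin's +x. Axes are the pin's.
- cup: White ceramic toothbrush cup, 70 mm wide, 100 mm tall, loose; origin at the centre of its foot. A bystander; stands on the other side of the case from the pin.
- mirror: Round mirror (130 mm) on a chrome stand, 230 mm tall, loose, back right; origin at the centre of its 110 mm foot. A bystander.
- bin: White bin of hair ties, 100 x 130 x 60 mm, loose, back left; origin at the centre of its underside. A bystander.
Mind the look-alikes: they are no part of the job. Of the things that look like the part that bears pin_tab, the largest one is meant.

How it is judged (in metres and radians):
On the way, in this order (a step that is already met when the one before it is completed fails the run):
1. the pin is lifted off the vanity (height (world z) of pin_tip above 0.05 m), for 0.1 s.
2. the lid is pressed down closed (value of joint lid below 0.05 rad), for 0.2 s.
At the end, for the whole second after the job is handed in: The lid stays closed (under 0.06 rad) with the robot touching nothing, held by the pin alone, which lies on the lid through the staple with its tip at least 8 mm (in the case's x) beyond the staple's middle; pin and lid at rest (value of joint lid below 0.06 rad and height (world z) of pin_tip between 0.07 and 0.11 m and y of pin_tip in the frame of case between -0.075 and 0.075 m and (x of pin_tip in the frame of case between -0.037 and 0 m or x of pin_tip in the frame of case between -0.09 and -0.053 m) and linear speed of pin below 0.02 m/s and velocity of joint lid between -0.05 and 0.05 rad/s).
It fails at once if the cup is moved more than 30 mm (distance of cup from where it was at the start of the episode above 0.03 m).
It fails at once if the mirror is moved more than 30 mm (distance of mirror from where it was at the start of the episode above 0.03 m).
It fails at once if the hair-tie bin is moved more than 30 mm (distance of bin from where it was at the start of the episode above 0.03 m).
It also fails if it takes over 72 s, if anything falls off the work surface, if the arm or the gripper's body presses on something with over 40 N, if the wrist force passes 120 N, or if a joint passes its speed limit or range.

### The arm

A 6-joint arm with a two-finger parallel gripper is mounted at the origin on the work surface. World frame = base frame: x ahead of the robot, y to its left, z up, the work surface at z = 0. Lengths are in m, angles in degrees, forces in N, time in s.
With the tool pointing down it reaches from about 0.4 to 0.825 m from the base axis. Payload 7 kg.
Tool frame: the origin (TCP) lies on the centre line of the jaws, within the pads' length; the fingertips stand 19 mm ahead of it and the grasp point (between the pads) is the TCP; z points along the fingers, y is the line along which they close (so a half turn about z gives the same grasp; the last joint's range is limited). The gripper opens to 88 mm and grips with 3 to 60 N. Pads are 19 mm wide; open, the fingers measure 130 mm over their backs; the gripper's body (78 mm by 193 mm) begins 47 mm behind the grasp point.
Start: joints at [91.049, 20.546, 0.682, 0, -70.136, -16.507], TCP at [0.18, 0.651, 0.246] pointing down, gripper open.
Joint ranges: [-176.03, 176.03], [-82.01, 121.73], [-58.28, 71.71], [-173.87, 95.51], [-174.79, -0.11], [-173.66, 173.66]. Speed limits (degrees/s): [136.94, 136.94, 172.46, 180, 180, 180].

### API

Orientations are given as [roll, pitch, yaw] about the fixed x, y, z axes, in that order (R = Rz(yaw) Ry(pitch) Rx(roll)).
In Python, from plant import * gives the robot as it stands. The module is installed in compiled form; this text tells all that it offers.
- The arm moves only by the tool play_rows, never from a script. Its argument "deltas" is a list of rows, each a list of 6 numbers: the shift along the world's x, y, z scaled (see below), then the turn, a rotation vector about the world's x, y, z scaled (see below). A call has 1 to 10 rows; each row shifts and turns the commanded pose from where the row before left it; what a row does not reach is not made up. The controller multiplies each number of a shift by 800 mm and each number of a turn by 180 degrees. A row lasts 1/10 s, in which the tool goes at most 50 mm and 8.59 degrees, less where a joint would pass 70% of its speed; a pose out of reach is approached as far as the arm can. A call with a number of a shift or a turn outside -1 to 1 is refused whole. A call with a gripper value outside its range is refused whole. "gripper" is the gripper command: -1 is shut, 1 is fully open, values between are in proportion, set as the call begins (left out, the last holds). The fingers move at their own pace and stop on an object; the grip force is fixed at half the most. Time passes only in rows, so rows that do not move let the fingers close. It gives the time, the measured TCP pose, the force, the opening and the grip force at its end, in the units of the state.
- get_obs(): the state, without advancing time (a new reading comes with each control period).
- snapshot(name): name is "scene" or "top"; returns (picture, depth): 384x512x3 uint8, blue, green, red; 384x512 float32, m along the optical axis (not along the pixel's ray), 0 where there is no reading.
- camera_model(name): a dict with "fx", "fy", "cx", "cy" (pixels), "k1" (the pictures are not rectified: a ray, as slopes to the right and down, at radius r is drawn at 1 + k1 r^2 times it, then the intrinsics apply), "world_to_cam" (4x4, takes a point from world to camera coordinates). Camera axes: x right, y down, z forward; pixel columns grow to the right and rows downward; lengths in m; the calibration is good to about 2 mm. A picture is of the moment at which its call begins. camera_model takes no time and is no camera call.
- close_job(): hands the job in; it is judged then, once.
The state is a dict: "clock": time; "joint_pos": joint angles; "qvel": joint speeds; "tau": joint torques, N m; "tool_pos": TCP position; "orientation": TCP orientation; "force": force on the tool from outside, world axes, zero at the start; "moment": the same for the moment, N m; "opening": finger opening in m; "gripper_force": force on a finger pad.
Only numpy, scipy, OpenCV 4.12 (cv2) and the standard library are available. Lean on these libraries where they do the work, as an engineer would, in place of code of your own. Each camera call takes 0.05 s, during which the arm holds its last target. There are 200 camera calls.

## Working session

There is one attempt and no reset: what is moved stays moved. The work goes in short steps, Python scripts to look and compute and a tool call to move; the robot and the scene stay as the last step left them, time stands still between calls to the robot, and variables do not carry over. Pictures are saved under pics/ and viewed, at most 10 in all, crops included, and the job is handed in when it is done.

Besides the shell and the picture viewer there is one more tool, called after "Call:" by a JSON object that holds its "method" and its "body". play_rows: Moves the arm, as the interface text tells. Its arguments: {"type":"object","properties":{"deltas":{"type":"array","items":{"type":"array","items":{"type":"number","minimum":-1,"maximum":1}}},"gripper":{"type":"number"}},"required":["deltas"]}

```bash
mkdir -p pics
cat > h.py <<'E'
from plant import *
import numpy as np, cv2
def snap(name):
    im,d=snapshot(name); return np.array(im),np.array(d),camera_model(name)
def ray(m,u,v):
    xd,yd=(np.asarray(u,float)-m['cx'])/m['fx'],(np.asarray(v,float)-m['cy'])/m['fy']
    x,y=xd.copy(),yd.copy()
    for _ in range(10):
        s=1+m['k1']*(x*x+y*y); x,y=xd/s,yd/s
    T=np.linalg.inv(np.array(m['world_to_cam'])); r=np.stack([x,y,np.ones_like(x)],-1)
    return T[:3,3], r@T[:3,:3].T
def onz(m,u,v,z):
    o,d=ray(m,u,v); t=(z-o[2])/d[...,2]; return o+d*t[...,None]
def dep(m,d,u,v):
    o,r=ray(m,u,v); return o+r*d[np.asarray(v,int),np.asarray(u,int)][...,None]
def proj(m,p):
    T=np.array(m['world_to_cam']); c=T[:3,:3]@np.asarray(p)+T[:3,3]; x,y=c[0]/c[2],c[1]/c[2]; s=1+m['k1']*(x*x+y*y)
    return m['fx']*x*s+m['cx'],m['fy']*y*s+m['cy']
E
python3 - <<'E'
from h import *
for n in("scene","top"):
    im,d,m=snap(n); np.savez(n+".npz",im=im,d=d); cv2.imwrite(f"pics/{n}0.png",im); print(n,m)
print(get_obs())
E
```

```text
scene {'fx': 456.28946616980596, 'fy': 456.28946616980596, 'cx': 255.75136368598137, 'cy': 194.95977079174344, 'k1': -0.0520086872464744, 'world_to_cam': array([[-0.75970664,  0.65018882, -0.01001552,  0.42960915],
       [ 0.44504245,  0.50865223, -0.7370279 , -0.22168728],
       [-0.47411289, -0.56438232, -0.67578811,  1.43925746],
       [ 0.        ,  0.        ,  0.        ,  1.        ]])}
top {'fx': 433.66083459238064, 'fy': 433.66083459238064, 'cx': 261.85855672552015, 'cy': 187.94929795920493, 'k1': -0.12704448100090834, 'world_to_cam': array([[ 0.01415611, -0.99973808, -0.0179825 ,  0.00689677],
       [-0.99287478, -0.01192629, -0.11856406,  0.60007946],
       [ 0.11831854,  0.01953278, -0.99278356,  1.17185773],
       [ 0.        ,  0.        ,  0.        ,  1.        ]])}
{'clock': 0.1, 'joint_pos': array([ 9.10489741e+01,  2.05853691e+01,  6.39447516e-01, -1.85746126e-02,
       -7.01355634e+01, -1.65080411e+01]), 'qvel': array([-0.02830896,  0.03592473,  0.17568873,  0.16385454, -0.03690472,
        0.06026898]), 'tau': array([-2.08049451e-04, -5.84164417e+01,  2.93751258e+01,  7.01559439e+00,
        1.01602662e-02, -5.22772507e-05]), 'tool_pos': array([0.17981771, 0.65018415, 0.24473909]), 'orientation': array([ 1.79916912e+02, -6.41352686e-03, -1.54653864e+01]), 'force': array([ 0.36035567, -0.46417834,  1.03934455]), 'moment': array([-0.03187578, -0.02329348,  0.01232573]), 'gripper_force': 0.0, 'opening': 0.08742906394627249}
```

View pics/top0.png

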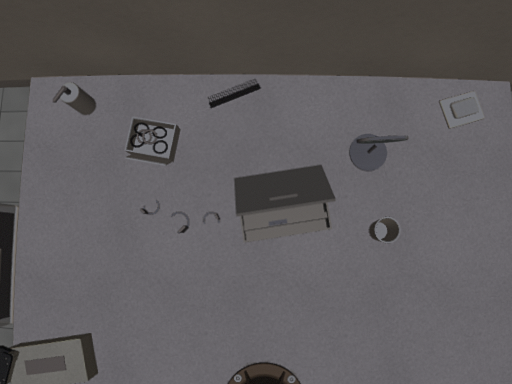

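View pics/scene0.png

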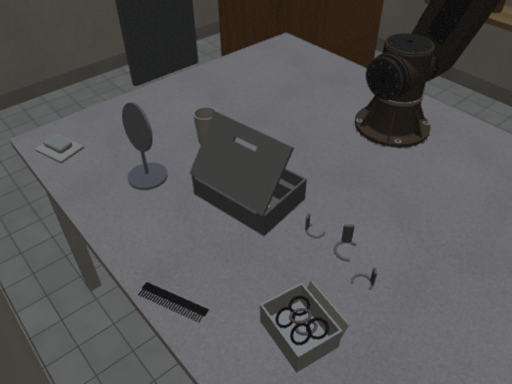

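The top view shows three C-shaped pins at px (150,208), (180,222) and (211,218). The middle one looks largest, so I'll check it in an enlarged crop and measure. The case is at about (285,205), its lid open.

Run:
```python
from h import *
t=np.load("top.npz");s=np.load("scene.npz")
a=cv2.resize(t['im'][190:250,130:230],(800,480)[0:2] if 0 else (600,360),interpolation=cv2.INTER_CUBIC)
b=cv2.resize(t['im'][160:245,228:342],(400,298),interpolation=cv2.INTER_CUBIC)
c=cv2.resize(s['im'][205:300,295:385],(300,317),interpolation=cv2.INTER_CUBIC)
out=np.zeros((600,800,3),np.uint8)
a=cv2.resize(a,(500,300)); c=cv2.resize(c,(284,300)); b=cv2.resize(b,(400,298))
out[:300,:500]=a; out[:300,505:789]=c; out[301:599,:400]=b
g=cv2.resize(s['im'][110:230,185:310],(300,288)); out[301:589,420:720]=g
cv2.imwrite("pics/crop1.png",np.clip(out*2.0,0,255).astype(np.uint8))
im,d=t['im'],t['d'];m=camera_model("top")
# depth sanity: table and objects' points
vv,uu=np.mgrid[0:384,0:512]; P=dep(m,d,uu.ravel(),vv.ravel()).reshape(384,512,3)
np.save("P.npy",P)
print("table z",np.median(P[240:300,150:250,2]))
for n,(u0,u1,v0,v1) in dict(p1=(138,163,195,217),p2=(166,193,208,238),p3=(200,224,207,228)).items():
    q=P[v0:v1,u0:u1]; M=q[...,2]>.02
    g=cv2.cvtColor(im[v0:v1,u0:u1],cv2.COLOR_BGR2GRAY); 
    print(n,M.sum(),q[...,2].max(), q[M].mean(0) if M.any() else None, "gray med",np.median(g),g.min(),g.max())
for n,(u0,u1,v0,v1) in dict(cup=(368,404,212,246),mir=(345,412,128,172),bin=(122,180,115,168)).items():
    q=P[v0:v1,u0:u1]; M=q[...,2]>.02; print(n,q[M].min(0),q[M].max(0))
```

```text
table z -0.00046980819588982037
p1 25 1.234672967923264 [0.52963817 0.33227898 0.08807484] gray med 103.0 20 111
p2 53 1.234672967923264 [0.48067186 0.20342398 0.18376881] gray med 104.0 27 112
p3 22 1.234672967923264 [0.51587763 0.1265139  0.15102812] gray med 104.0 42 109
cup [ 0.45373197 -0.34963369  0.0205851 ] [ 0.51955355 -0.00883796  1.23467297]
mir [ 0.45705364 -0.35343214  0.02048698] [ 0.71728514 -0.00883796  1.23467297]
bin [ 0.45705364 -0.00883796  0.02000693] [0.79699637 0.40415998 1.23467297]
```

View pics/crop1.png

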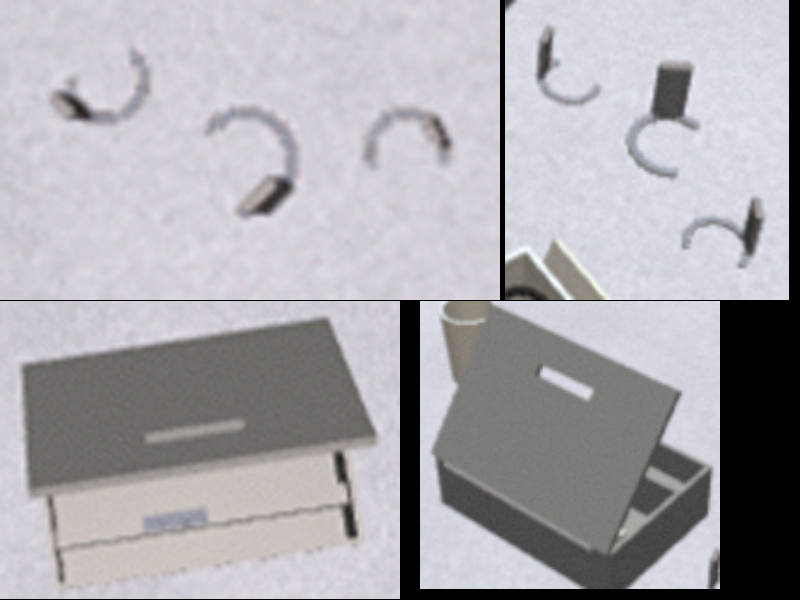

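The crop confirms that the middle pin (tab at crop 265,195, full-image px 183,229) has the largest tab and C. Its wire runs from the tab by the right side over the top to the tip at px (172,216). The other two are clearly smaller. The case shows a bluish patch at crop (175,518) under the lid, possibly the staple.

Run:
```python
from h import *
from scipy.optimize import least_squares
t=np.load("top.npz");s=np.load("scene.npz");mt=camera_model("top");ms=camera_model("scene")
def wire(im,m,u0,u1,v0,v1,d):
    im=im[v0:v1,u0:u1].astype(int); g=im.sum(2)/3; bg=np.median(g)
    blue=(im[...,0]-im[...,2]); 
    b0=np.median(blue)
    dark=g<bg-9
    vv,uu=np.nonzero(dark); vv+=v0;uu+=u0
    return uu,vv,g[vv-v0,uu-u0]-bg,blue[vv-v0,uu-u0]-b0
def fit(P,r=.028):
    f=lambda c:np.hypot(P[:,0]-c[0],P[:,1]-c[1])-r
    S=least_squares(f,P[:,:2].mean(0),loss='soft_l1',f_scale=.002); return S.x,np.sqrt(np.mean(S.fun**2)),np.median(np.hypot(*(P[:,:2]-S.x).T))
for nm,z,m,box in(("top",t,mt,(166,193,208,238)),("scene",s,ms,(330,362,220,264))):
    u,v,dg,bl=wire(z['im'],m,*box,None)
    P=dep(m,z['d'],u,v); 
    print(nm,len(u),"depth z range",np.percentile(P[:,2],[5,50,95]))
    W=(dg>-45)&(P[:,2]<.012)
    Q=onz(m,u[W],v[W],.004); c,rms,rr=fit(Q); print(" C",c,rms,rr,W.sum())
    T=(P[:,2]>.012)&(P[:,2]<.07); print(" tab pts",T.sum(),P[T].mean(0),P[T].max(0),P[T].min(0))
    T2=T&(P[:,2]>.052); print(" tab top",P[T2].mean(0),T2.sum())
    ang=np.degrees(np.arctan2(Q[:,1]-c[1],Q[:,0]-c[0])); print(np.sort(ang.round())[::3])
P=dep(mt,t['d'],*[a.ravel() for a in np.meshgrid(np.arange(228,342),np.arange(160,246))])
np.set_printoptions(suppress=True,precision=4)
# case: lid plane, slot and open box
D=t['d'];
vv,uu=np.mgrid[160:246,228:342]; P=dep(mt,D,uu.ravel(),vv.ravel())
print("front region z by row u=260,280,300")
for v in range(208,242,2): print(v,[dep(mt,D,np.array([u]),np.array([v]))[0].round(3).tolist() for u in(255,268,278,286,300,318)])
```

```text
top 149 depth z range [-0.00164243  0.0080408   0.06002007]
 C [0.50328182 0.25162855] 0.0025801774088099754 0.028728127591465487 96
 tab pts 51 [0.48358142 0.23034269 0.04698704] [0.49393268 0.24202552 0.06407523] [0.47383509 0.22198599 0.01469697]
 tab top [0.48420954 0.23152008 0.05780469] 29
[-177. -144. -122. -107. -102.  -96.  -90.  -84.  -78.  -72.  -67.  -61.
  -55.  -49.  -42.  -36.  -30.  -24.  -19.  -11.   -6.    0.    6.   12.
   17.   25.   30.   35.   39.   46.   51.  172.]
scene 366 depth z range [-0.00031297  0.00865148  0.05808799]
 C [0.50394498 0.2519253 ] 0.010255633268193782 0.02816254783325536 165
 tab pts 172 [0.48590406 0.23345736 0.03909464] [0.49527857 0.24324057 0.06301467] [0.47366829 0.22132396 0.01230518]
 tab top [0.48452435 0.23306448 0.05714156] 46
[-179. -175. -171. -168. -164. -161. -157. -153. -152. -142. -130. -123.
 -117. -112. -109. -105. -101.  -97.  -94.  -90.  -86.  -81.  -76.  -71.
  -65.  -61.  -56.  -53.  -48.  -42.  -36.  -30.  -27.  -22.  -18.  -14.
   -9.   -5.   -1.    2.    8.   12.   15.   19.   21.   25.   30.   34.
   39.   43.   4
[... 1857 characters left out ...]
0.004, 0.007], [0.479, -0.032, 0.001], [0.479, -0.055, 0.005], [0.478, -0.09, 0.07], [0.48, -0.146, -0.006]]
234 [[0.472, 0.033, 0.005], [0.473, -0.004, 0.003], [0.473, -0.032, 0.004], [0.473, -0.052, 0.068], [0.474, -0.094, 0.004], [0.475, -0.146, -0.0]]
236 [[0.467, 0.033, 0.004], [0.467, -0.004, 0.001], [0.467, -0.031, 0.066], [0.468, -0.055, 0.001], [0.468, -0.094, 0.001], [0.469, -0.146, -0.0]]
238 [[0.461, 0.033, 0.005], [0.461, -0.004, 0.07], [0.462, -0.032, 0.0], [0.462, -0.055, 0.001], [0.463, -0.095, -0.003], [0.463, -0.146, -0.001]]
240 [[0.456, 0.03, 0.072], [0.456, -0.004, -0.001], [0.456, -0.032, -0.001], [0.457, -0.055, 0.003], [0.457, -0.095, -0.002], [0.458, -0.146, -0.001]]
```

The pin is at about (0.484, 0.232) with yaw 46°, so I'm moving over its tab.

Call:
{"method": "play_rows", "body": {"deltas": [[0.0317,-0.0436,0,0,0,-0.0158],[0.0317,-0.0436,0,0,0,-0.0158],[0.0317,-0.0436,0,0,0,-0.0158],[0.0317,-0.0436,0,0,0,-0.0158],[0.0317,-0.0436,0,0,0,-0.0158],[0.0317,-0.0436,0,0,0,-0.0158],[0.0317,-0.0436,0,0,0,-0.0158],[0.0317,-0.0436,0,0,0,-0.0158],[0.0317,-0.0436,0,0,0,-0.0158],[0.0317,-0.0436,0,0,0,-0.0158]], "gripper": 0}}

```text
clock: 1.1
tool_pos: [0.4341, 0.3001, 0.2455]
orientation: [180.0, 0.0, -44.0]
force: [0.9, 0.7, -0.3]
opening: 0.044
gripper_force: 0.0
```

Run:
```python
from h import *
np.set_printoptions(suppress=True,precision=4)
t=np.load("top.npz");s=np.load("scene.npz");mt=camera_model("top");ms=camera_model("scene")
o=get_obs(); print(o['tool_pos'],o['orientation'],o['joint_pos'])
# lid: dark pixels in top, plane fit
vv,uu=np.mgrid[160:246,228:342]; uu=uu.ravel();vv=vv.ravel(); P=dep(mt,t['d'],uu,vv)
k=P[:,2]>.1; k&=P[:,2]<.24; L=P[k]; c=L.mean(0); n=np.linalg.svd(L-c,full_matrices=0)[2][2]; n*=np.sign(n[2])
print("lid n",n,"angle",np.arccos(n[2]),"case yaw",np.degrees(np.arctan2(n[1],n[0])))
k=(P[:,2]>.078)&(P[:,2]<.105)&(vv>212); print("staple top pts",np.c_[uu[k],vv[k],P[k]])
# front rim fit
R=P[(P[:,2]>.063)&(P[:,2]<.078)&(P[:,0]<.50)&(vv>226)&(uu<325)]; a=np.polyfit(R[:,1],R[:,0],1); print("rim",len(R),a,np.degrees(np.arctan(-a[0])),R[:,1].min(),R[:,1].max())
# lid corners in top via dark contour
g=cv2.cvtColor(t['im'],cv2.COLOR_BGR2GRAY); M=(g<75).astype(np.uint8); M[:150]=0;M[250:]=0;M[:,:225]=0;M[:,345:]=0
C=max(cv2.findContours(M,0,2)[0],key=cv2.contourArea); ap=cv2.approxPolyDP(C,4,True)[:,0]; print("lid poly",ap.tolist())
for u,v in ap:
    o_,d_=ray(mt,np.array(float(u)),np.array(float(v))); tt=((c-o_)@n)/(d_@n); print(o_+d_*tt)
# same in scene: points of staple?
```

```text
[0.4341 0.3001 0.2455] [179.9918   0.0065 -44.0061] [ 55.9621   6.6464 -17.7937  -0.0086 -65.5669  -9.9647]
lid n [0.7596 0.1273 0.6378] angle 0.8790994501541451 case yaw 9.510568278822015
staple top pts [[278.     220.       0.5088  -0.03     0.092 ]
 [279.     220.       0.5089  -0.0327   0.0898]
 [280.     220.       0.5087  -0.0352   0.0958]
 [281.     220.       0.509   -0.038    0.0907]
 [274.     221.       0.5061  -0.0196   0.0912]
 [275.     221.       0.506   -0.0222   0.0934]
 [276.     221.       0.506   -0.0248   0.0948]
 [277.     221.       0.5061  -0.0274   0.0929]
 [278.     221.       0.506   -0.03     0.0958]
 [279.     221.       0.5064  -0.0328   0.0879]
 [280.     221.       0.506   -0.0352   0.0969]
 [281.     221.       0.5062  -0.0379   0.0929]
 [274.     222.       0.5033  -0.0195   0.0955]
 [275.     222.       0.5035  -0.0222   0.0915]
 [276.     222.       0.5034  -0.0248   0.095 ]
 [277.     222.       0.5034  -0.0274   0.0962]]
rim 188 [-0.0975  0.4688] 5.570867642022008 -0.15421560376910382 0.0686889542426309
lid poly [[334, 196], [321, 165], [234, 179], [237, 214]]
[ 0.563  -0.1619  0.1995]
[ 0.6586 -0.1447  0.0822]
[0.6174 0.0889 0.0847]
[0.5164 0.0694 0.2088]
```

Measured: staple top centre about (0.506, -0.029), 21 mm wide at z 0.094, which matches the given sizes. Case yaw is about 9.7°. Descending onto the tab.

Call:
{"method": "play_rows", "body": {"deltas": [[0.0312,-0.0426,0,0,0,0],[0.0312,-0.0425,0,0,0,0],[0,0,-0.05,0,0,0],[0,0,-0.05,0,0,0],[0,0,-0.05,0,0,0],[0,0,-0.05,0,0,0],[0,0,-0.04,0,0,0],[0,0,-0.012,0,0,0],[0,0,0,0,0,0]]}}

```text
clock: 2.0
tool_pos: [0.4828, 0.233, 0.0428]
orientation: [179.8, -0.0, -43.9]
force: [-0.6, -0.0, -0.2]
opening: 0.0441
gripper_force: 0.0
```

Call:
{"method": "play_rows", "body": {"deltas": [[0,0,0,0,0,0],[0,0,0,0,0,0],[0,0,0,0,0,0],[0,0,0,0,0,0],[0,0,0,0,0,0]], "gripper": -1}}

```text
clock: 2.5
tool_pos: [0.4836, 0.2339, 0.0446]
orientation: [-179.9, 0.0, -43.9]
force: [-0.1, 0.3, 0.5]
opening: 0.0095
gripper_force: 0.2
```

Call:
{"method": "play_rows", "body": {"deltas": [[0,0,0.01,0,0,0],[0,0,0.04,0,0,0],[0,0,0.06,0,0,0],[0,0,0.06,0,0,0],[0,0,0.05,0,0,0],[0,0,0,0,0,0]]}}

```text
clock: 3.1
tool_pos: [0.486, 0.2354, 0.227]
orientation: [-179.4, -0.1, -43.8]
force: [0.1, -0.4, 0.1]
opening: 0.0082
gripper_force: 30.0
```

Run:
```python
from h import *
o=get_obs();print(o)
out=[]
for n in("top","scene"):
    im,d,m=snap(n); np.savez(n+"1.npz",im=im,d=d)
    u,v=map(int,proj(m,o['tool_pos']-[0,0,.04])); print(n,u,v)
    u=np.clip(u,45,466);v=np.clip(v,45,338)
    out.append(cv2.resize(im[v-45:v+45,u-45:u+45],(400,400),interpolation=cv2.INTER_CUBIC))
cv2.imwrite("pics/grasp.png",np.clip(np.hstack(out)*2.,0,255).astype(np.uint8))
```

```text
{'clock': 3.1, 'joint_pos': array([ 46.72493901,   8.25198911, -18.47627823,   0.1202716 ,
       -62.64347138,  -0.62235828]), 'qvel': array([-0.05071825,  3.16166622, -5.43450481, -2.15461659,  4.78823224,
       -0.03541814]), 'tau': array([-1.90560557e-01, -4.10883057e+01,  2.86356139e+01,  6.75109640e+00,
       -1.22953814e+00, -8.74345831e-03]), 'tool_pos': array([0.485986  , 0.23539474, 0.22700349]), 'orientation': array([-1.79370660e+02, -1.00590704e-01, -4.38432894e+01]), 'force': array([ 0.13839772, -0.44444958,  0.05806742]), 'moment': array([0.10510889, 0.0110765 , 0.00107478]), 'gripper_force': 29.98701274394989, 'opening': 0.008160502094195637}
top 169 225
scene 357 183
```

View pics/grasp.png

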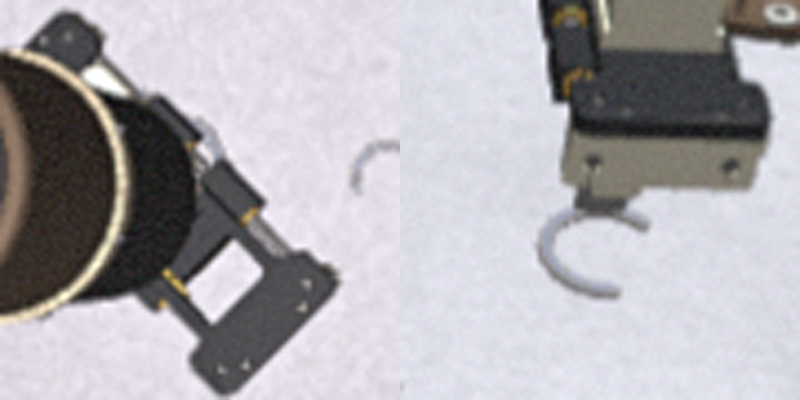

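The pin is held level in the pads (opening 8.2 mm). Next I carry it over the raised lid edge, tab towards the front, with the tip turned 35° short of the staple.

Call:
{"method": "play_rows", "body": {"deltas": [[0,0,0.0625,0,0,0],[0.0086,-0.048,0.001,0,0,0.0129],[0.0086,-0.048,0,0,0,0.0129],[0.0086,-0.048,0,0,0,0.0129],[0.0086,-0.048,0,0,0,0.0129],[0.0086,-0.048,0,0,0,0.0129],[0.0086,-0.048,0,0,0,0.0129],[0.0086,-0.048,0,0,0,0.0129],[0.0086,-0.048,0,0,0,0.0129],[0,0,0,0,0,0]]}}

```text
clock: 4.2
tool_pos: [0.5378, -0.0771, 0.2688]
orientation: [179.9, 0.2, -25.5]
force: [0.2, -0.4, -1.2]
opening: 0.0078
gripper_force: 30.0
```

Run:
```python
from h import *
from scipy.optimize import least_squares
np.set_printoptions(suppress=True,precision=4)
z=np.load("scene1.npz"); im=z['im'].astype(int); m=camera_model("scene")
# earlier hold: crop origin (357-45,183-45)
u0,u1,v0,v1=341,372,183,206
g=im.sum(2)/3; M=np.zeros(g.shape,bool); M[v0:v1,u0:u1]=g[v0:v1,u0:u1]<np.median(g[v0:v1,u0:u1].max())-14
v,u=np.nonzero(M); P=dep(m,z['d'],u,v); k=(P[:,2]>.17)&(P[:,2]<.2); print(k.sum(),np.median(P[k,2]))
Q=onz(m,u[k],v[k],.187); S=least_squares(lambda c:np.hypot(*(Q[:,:2]-c).T)-.028,Q[:,:2].mean(0),loss='soft_l1',f_scale=.002)
print("C",S.x,"expected",.486+.028*np.cos(np.radians(46.2)),.2354+.028*np.sin(np.radians(46.2)),np.abs(S.fun).mean(), (P[k]).mean(0))
o=get_obs();print(o['tool_pos'],o['orientation'],o['joint_pos'],o['force'])
im,d,mm=snap("scene"); cv2.imwrite("pics/pre.png",np.clip(cv2.resize(im[60:240,150:390],(800,600))*1.8,0,255).astype(np.uint8))
```

```text
176 0.18523858406343968
C [0.5081 0.2558] expected 0.5053800088683714 0.2556092863867541 0.0024703367753652 [0.5097 0.2447 0.1852]
[ 0.5378 -0.0771  0.2688] [179.8533   0.1728 -25.4706] [ 12.518    7.3994 -13.7945   0.01   -69.0326  52.008 ] [ 0.1811 -0.3533 -1.184 ]
```

View pics/pre.png

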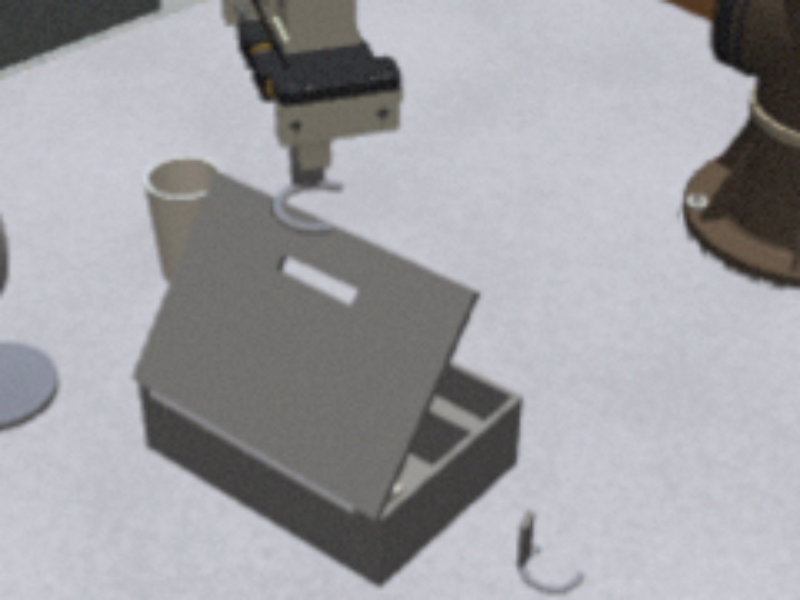

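The pin sits over the lid's front edge at crop (310,205), clear of the cup. I'll press down along the edge's arc.

Call:
{"method": "play_rows", "body": {"deltas": [[-0.0062,-0.0011,-0.02,0,0,0],[-0.0148,-0.0025,-0.015,0,0,0],[-0.0123,-0.0021,-0.0163,0,0,0],[-0.0136,-0.0023,-0.0156,0,0,0],[-0.0062,-0.0011,-0.0156,0,0,0]]}}

```text
clock: 4.75
tool_pos: [0.4941, -0.0805, 0.2038]
orientation: [179.9, 0.1, -25.3]
force: [-0.5, -2.0, 3.4]
opening: 0.008
gripper_force: 30.0
```

Call:
{"method": "play_rows", "body": {"deltas": [[-0.005,-0.0008,-0.0125,0,0,0],[-0.0025,-0.0004,-0.015,0,0,0],[-0.0025,-0.0004,-0.0138,0,0,0],[0,0,-0.015,0,0,0],[0,0,-0.0112,0,0,0],[0,0,0,0,0,0]]}}

```text
clock: 5.35
tool_pos: [0.4879, -0.0819, 0.1493]
orientation: [180.0, 0.1, -25.3]
force: [-0.6, 0.6, 2.8]
opening: 0.0077
gripper_force: 30.0
```

Run:
```python
from h import *
o=get_obs();print(o['tool_pos'],o['orientation'],o['force'],o['moment'],o['opening'])
im,d,mm=snap("scene"); im2,d2,m2=snap("top"); np.savez("press.npz",im=im,d=d,im2=im2,d2=d2)
a=cv2.resize(im[110:260,170:330],(480,450),interpolation=cv2.INTER_CUBIC); b=cv2.resize(im2[150:250,230:337],(320,300),interpolation=cv2.INTER_CUBIC)
out=np.zeros((450,800,3),np.uint8); out[:,:480]=a; out[:300,480:]=b
cv2.imwrite("pics/press.png",np.clip(out*1.8,0,255).astype(np.uint8))
```

```text
[ 0.48792616 -0.08186167  0.14930777] [ 1.79973342e+02  7.10033347e-02 -2.53355699e+01] [-0.63008072  0.64499067  2.8146078 ] [0.36901702 0.62880479 0.01583374] 0.007749239289148092
```

View pics/press.png

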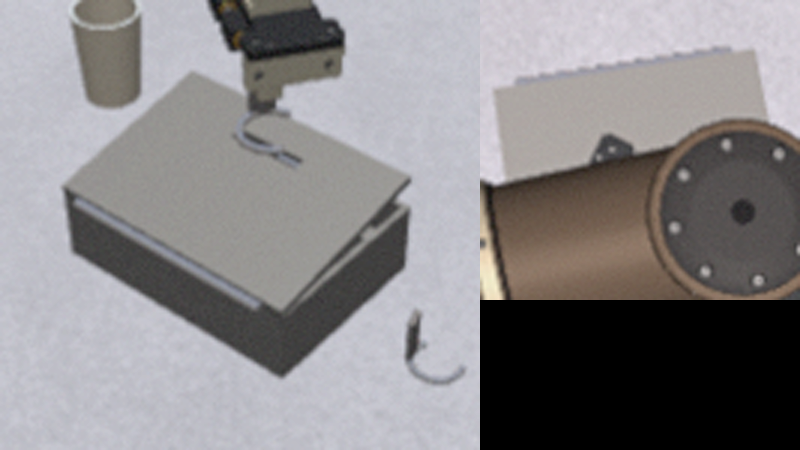

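The lid is nearly closed under the pin, and the arm hides the staple from above. I'm sliding back to the staple line, then pressing fully down.

Call:
{"method": "play_rows", "body": {"deltas": [[0.0068,0,0,0,0,0],[0.0068,0,-0.004,0,0,0],[0,0,-0.006,0,0,0],[0,0,-0.006,0,0,0],[0,0,-0.006,0,0,0],[0,0,0,0,0,0]]}}

```text
clock: 6.05
tool_pos: [0.4989, -0.082, 0.1325]
orientation: [-180.0, 0.0, -25.3]
force: [1.9, -1.4, 1.9]
opening: 0.0075
gripper_force: 30.0
```

Call:
{"method": "play_rows", "body": {"deltas": [[0,0,-0.004,0,0,0],[0,0,-0.003,0,0,0],[0,0,0,0,0,0]]}}

```text
clock: 6.35
tool_pos: [0.4986, -0.0821, 0.1272]
orientation: [180.0, 0.0, -25.3]
force: [0.3, -1.7, 2.9]
opening: 0.0078
gripper_force: 30.0
```

Run:
```python
from h import *
o=get_obs();print(o['tool_pos'],o['orientation'],o['force'],o['moment'],o['opening'])
im,d,m=snap("scene"); np.savez("st.npz",im=im,d=d)
print(proj(m,[.506,-.0288,.094]),proj(m,[.506-.0177,-.0288-.003-.0,.094]))
cv2.imwrite("pics/st.png",np.clip(cv2.resize(im[130:190,235:315],(800,600),interpolation=cv2.INTER_CUBIC)*1.8,0,255).astype(np.uint8))
```

```text
[ 0.49855078 -0.0820893   0.12720448] [ 1.79984303e+02  3.20333588e-02 -2.53259024e+01] [ 0.29475754 -1.66840476  2.86245399] [-0.33773021  0.00733855  0.01739628] 0.007811339774589433
(np.float64(265.86009646822714), np.float64(163.11570255257413)) (np.float64(270.2835199236338), np.float64(159.70417667892045))
```

View pics/st.png

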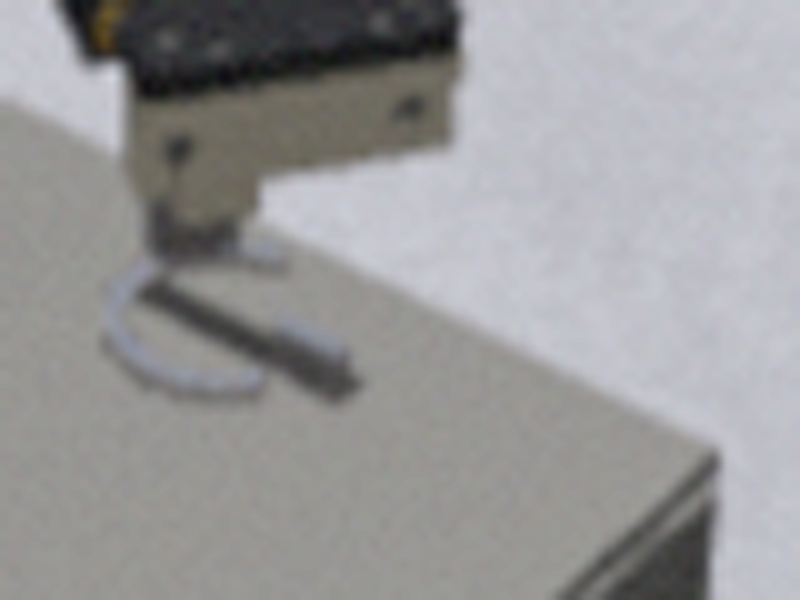

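The staple bar shows at crop (280,325)–(345,355), its centre at px (266,164) against a predicted (266,163). The tip is at crop (262,380), just behind it. Now pressing to full closure.

Call:
{"method": "play_rows", "body": {"deltas": [[0,0,-0.003,0,0,0],[0,0,-0.003,0,0,0],[0,0,0,0,0,0],[0,0,0,0,0,0]]}}

```text
clock: 6.8
tool_pos: [0.4983, -0.0821, 0.1226]
orientation: [180.0, 0.0, -25.3]
force: [-2.0, -0.7, 5.5]
opening: 0.0078
gripper_force: 30.0
```

Call:
{"method": "play_rows", "body": {"deltas": [[0,0,-0.001,0,0,0],[0,0,0,0,0,0],[0,0,0,0,0,0]]}}

```text
clock: 7.1
tool_pos: [0.4983, -0.0822, 0.1225]
orientation: [180.0, 0.0, -25.3]
force: [-5.3, -0.7, 12.3]
opening: 0.0079
gripper_force: 30.0
```

Run:
```python
from h import *
o=get_obs();print(o['tool_pos'],o['force'],o['moment'])
```

```text
[ 0.49834061 -0.08220616  0.12245859] [-5.30893575 -0.6933891  12.30506867] [0.09432268 1.92870925 0.05258143]
```

The lid is on its hard stop (12 N). Now I swing the pin about its C centre, checking forces as the tip enters the staple.

Call:
{"method": "play_rows", "body": {"deltas": [[0.004,-0.0016,0.0004,0,0,0.0389],[0.0041,-0.0011,0,0,0,0.0389],[0.0042,-0.0006,0,0,0,0.0389],[0,0,0,0,0,0]]}}

```text
clock: 7.5
tool_pos: [0.5092, -0.0849, 0.1225]
orientation: [180.0, -0.0, -4.1]
force: [-0.6, -1.2, 6.9]
opening: 0.0081
gripper_force: 30.0
```

Call:
{"method": "play_rows", "body": {"deltas": [[0.0043,-0.0001,0,0,0,0.0389],[0,0,0,0,0,0]]}}

```text
clock: 7.7
tool_pos: [0.5126, -0.0849, 0.1225]
orientation: [180.0, -0.0, 2.9]
force: [-2.0, -0.6, 7.2]
opening: 0.0079
gripper_force: 30.0
```

Run:
```python
from h import *
o=get_obs();print(o['tool_pos'],o['orientation'],o['force'],o['moment'],o['joint_pos'])
im,d,m=snap("scene")
cv2.imwrite("pics/ins.png",np.clip(cv2.resize(im[135:180,240:300],(800,600),interpolation=cv2.INTER_CUBIC)*1.8,0,255).astype(np.uint8))
```

```text
[ 0.51261735 -0.0848957   0.12253219] [ 1.79986780e+02 -3.13030442e-02  2.92971901e+00] [-1.97798402 -0.55819449  7.21812384] [-0.15533773  0.4304049   0.12552537] [ 1.22719376e+01  1.27408969e+01 -2.82469262e+01  2.40227624e-02
 -4.89834376e+01  8.06420167e+01]
```

View pics/ins.png

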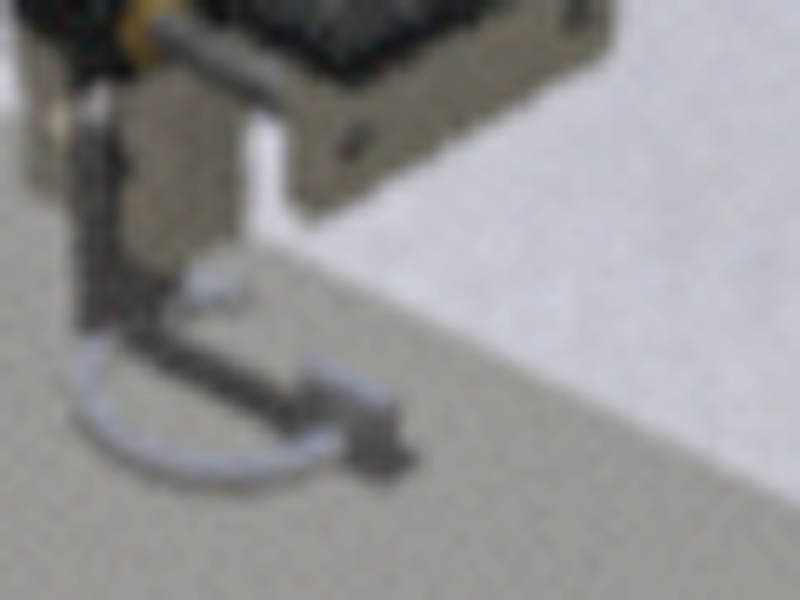

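The tip is entering under the bar, between the posts, at crop (340,440), with no lateral jam. I'll keep swinging.

Call:
{"method": "play_rows", "body": {"deltas": [[0.0043,0.0005,0,0,0,0.0389],[0.0042,0.001,0,0,0,0.0389],[0,0,0,0,0,0]]}}

```text
clock: 8.05
tool_pos: [0.5196, -0.0836, 0.1225]
orientation: [180.0, -0.0, 16.9]
force: [-1.2, -0.3, 6.8]
opening: 0.008
gripper_force: 30.0
```

Call:
{"method": "play_rows", "body": {"deltas": [[0.004,0.0015,0,0,0,0.0389],[0.0038,0.002,0,0,0,0.0389],[0,0,0,0,0,0]]}}

```text
clock: 8.35
tool_pos: [0.526, -0.0808, 0.1225]
orientation: [180.0, -0.1, 31.0]
force: [-0.6, -0.4, 6.0]
opening: 0.0081
gripper_force: 30.0
```

Call:
{"method": "play_rows", "body": {"deltas": [[0.0035,0.0024,0,0,0,0.0389],[0.0019,0.0016,0,0,0,0.0222],[0,0,0,0,0,0]]}}

```text
clock: 8.65
tool_pos: [0.5304, -0.0775, 0.1226]
orientation: [179.9, -0.1, 41.9]
force: [0.7, -0.4, 4.9]
opening: 0.008
gripper_force: 30.0
```

Run:
```python
from h import *
o=get_obs();print(o['tool_pos'],o['orientation'],o['force'],o['moment'],o['joint_pos'][5])
im,d,m=snap("scene")
cv2.imwrite("pics/ins2.png",np.clip(cv2.resize(im[135:180,240:300],(800,600),interpolation=cv2.INTER_CUBIC)*1.8,0,255).astype(np.uint8))
```

```text
[ 0.53035108 -0.07748544  0.12256124] [ 1.79945329e+02 -5.86278986e-02  4.18557634e+01] [ 0.7092968  -0.37345704  4.89635181] [-0.31339131 -0.09624976  0.06277481] 119.1697962176222
```

View pics/ins2.png

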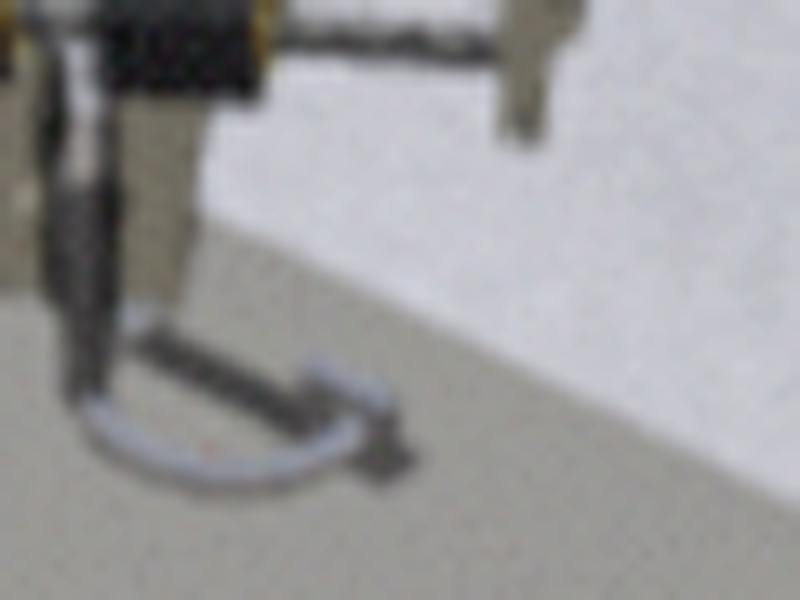

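The wire now passes under the bar, with the tip about 15 mm beyond it. I'll turn a little more for margin, ease up so the pin bears on the bar, then release.

Call:
{"method": "play_rows", "body": {"deltas": [[0.003,0.003,0,0,0,0.0389],[0,0,0,0,0,0],[0,0,0.001,0,0,0],[0,0,0.001,0,0,0],[0,0,0.001,0,0,0],[0,0,0,0,0,0]]}}

```text
clock: 9.3
tool_pos: [0.5324, -0.0751, 0.125]
orientation: [180.0, -0.0, 48.7]
force: [1.8, -0.9, 3.4]
opening: 0.0077
gripper_force: 30.0
```

Call:
{"method": "play_rows", "body": {"deltas": [[0,0,0.001,0,0,0],[0,0,0,0,0,0],[0,0,0,0,0,0]]}}

```text
clock: 9.6
tool_pos: [0.5322, -0.0751, 0.1256]
orientation: [180.0, -0.0, 48.7]
force: [2.3, -0.7, 4.4]
opening: 0.0077
gripper_force: 30.0
```

Call:
{"method": "play_rows", "body": {"deltas": [[0,0,0.001,0,0,0],[0,0,0,0,0,0],[0,0,0.001,0,0,0],[0,0,0,0,0,0]]}}

```text
clock: 10.0
tool_pos: [0.5317, -0.0752, 0.1268]
orientation: [-180.0, 0.0, 48.7]
force: [2.1, 0.2, 1.1]
opening: 0.0079
gripper_force: 30.0
```

Force is dropping, so the bar is taking the load. Releasing and lifting straight up.

Call:
{"method": "play_rows", "body": {"deltas": [[0,0,0,0,0,0],[0,0,0,0,0,0],[0,0,0,0,0,0],[0,0,0,0,0,0]], "gripper": -0.5}}

```text
clock: 10.4
tool_pos: [0.5315, -0.0752, 0.1268]
orientation: [-180.0, 0.0, 48.7]
force: [0.4, 0.2, -0.1]
opening: 0.0218
gripper_force: 0.0
```

Call:
{"method": "play_rows", "body": {"deltas": [[0,0,0.01,0,0,0],[0,0,0.02,0,0,0],[0,0,0.04,0,0,0],[0,0,0.05,0,0,0],[0,0,0.05,0,0,0],[0,0.05,0,0,0,0],[0,0.05,0,0,0,0],[0,0.05,0,0,0,0],[0,0.05,0,0,0,0],[0,0.05,0,0,0,0]]}}

```text
clock: 11.4
tool_pos: [0.5316, 0.1263, 0.264]
orientation: [180.0, -0.0, 48.7]
force: [0.8, -0.8, 0.7]
opening: 0.022
gripper_force: 0.0
```

Run:
```python
from h import *
np.set_printoptions(suppress=True,precision=4)
o=get_obs();print(o['tool_pos'],o['force'])
out=[]
im,d,m=snap("scene"); im2,d2,m2=snap("top"); np.savez("end.npz",im=im,d=d,im2=im2,d2=d2)
a=cv2.resize(im[130:190,235:315],(500,375),interpolation=cv2.INTER_CUBIC); b=cv2.resize(im2[190:250,255:303],(300,375),interpolation=cv2.INTER_CUBIC)
cv2.imwrite("pics/end.png",np.clip(np.hstack([a,b])*1.8,0,255).astype(np.uint8))
vv,uu=np.mgrid[170:235,245:325]; P=dep(m2,d2,uu.ravel(),vv.ravel()); k=(P[:,2]>.06)&(P[:,2]<.09); L=P[k]; c=np.median(L,0)
for _ in range(3):
    A=np.linalg.lstsq(np.c_[L[:,:2],np.ones(len(L))],L[:,2],rcond=None)[0]; r=L[:,2]-np.c_[L[:,:2],np.ones(len(L))]@A; L=L[abs(r)<.006]
print("lid tilt",np.hypot(*A[:2]),A[:2],len(L))
```

```text
[0.5316 0.1263 0.264 ] [ 0.827  -0.7837  0.6866]
lid tilt 0.03569316715588605 [-0.0353 -0.0056] 4721
```

View pics/end.png

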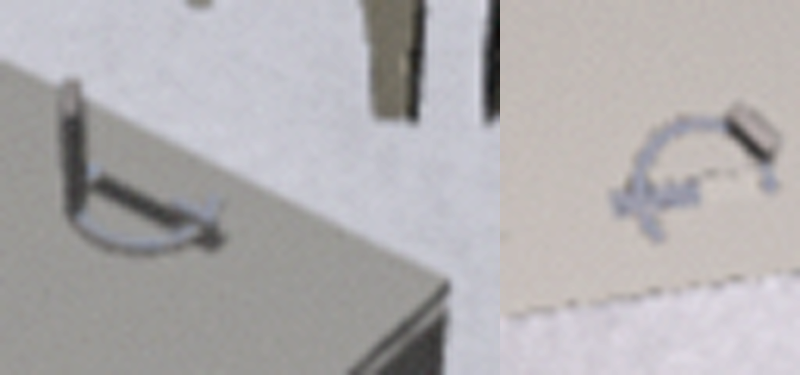

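The pin passes through the staple with its tip at top-crop (655,237), about 16 mm beyond the bar. The lid angle is about 0.036 rad and the robot is clear, so I'm handing in.

```bash
python3 -c "
from plant import *
print(close_job())"
```

```text
the job is handed in; nothing more can be done
None
```

I handed the job in at about 11.5 s: at my last look the pin alone held the lid at about 0.036 rad, its tip about 16 mm beyond the staple and the gripper clear; close_job() returned no verdict.

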